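Snap the sprung dust cap into the hub of a wet whetstone machine

ROBOT

A 7-joint arm with a two-finger parallel gripper is mounted at the origin on the work surface. World frame = base frame: x ahead of the robot, y to its left, z up, the work surface at z = 0. Lengths are in m, angles in rad, forces in N, time in s.
With the tool pointing down it reaches from about 0.35 to 0.9 m from the base axis. Payload 19.9 kg.
Tool frame: the origin (TCP) lies midway between the tips of the shut fingers; the grasp point (between the pads) lies 19 mm behind it; z points along the fingers, y is the line along which they close (so a half turn about z gives the same grasp; the last joint's range is limited). The gripper opens to 94 mm and grips with 3 to 60 N. Pads are 16 mm wide; open, the fingers measure 119 mm over their backs; the gripper's body (75 mm by 177 mm) begins 78 mm behind the grasp point.
Start: joints at [-1.185, 0.417, -0.01, 1.614, 0.005, 1.111, -0.053], TCP at [0.259, 0.569, 0.205] pointing down, gripper open.
Joint ranges: [-2.81, 2.81], [-0.39, 2.02], [-1.27, 1.25], [0.06, 2.57], [-1.19, 4.33], [0.19, 2], [-2.82, 2.82]. Speed limits (rad/s): [1.89, 1.89, 2.39, 2.39, 3.01, 3.01, 3.01].

INTERFACE

Orientations are given as a unit quaternion [x, y, z, w].
In Python, from plant import robot, snapshot, camera_params gives the robot as it stands.
- The arm moves only by the tool drive_tool, never from a script. Its argument "increments" is a list of rows, each a list of 7 numbers: the turn, a rotation vector about the tool's x, y, z in degrees, then the shift along the tool's x, y, z in m, then the gripper command: -1 is fully open, 1 is shut, values between are in proportion. A call has 1 to 8 rows; each row is the pose to reach, as a shift and turn from the pose commanded when the call began, along the tool's axes at that moment; what a row does not reach only later rows make up. A row lasts 1/10 s, in which the tool goes at most 50 mm and 8.59 degrees, less where a joint would pass 70% of its speed; a pose out of reach is approached as far as the arm can. A call with a gripper value outside its range is refused whole. The fingers move at their own pace and stop on an object; "grip_force" is the grip in N (left out, the last holds). Time passes only in rows, so rows that repeat a pose let the fingers close. It gives the time, the measured TCP pose, the force, the opening and the grip force at its end, in the units of the state.
- robot.state(): the state, without advancing time (a new reading comes with each control period).
- snapshot(name): name is "scene" or "top"; returns (picture, depth): 420x560x3 uint8, red, green, blue; 420x560 float32, m along the optical axis (not along the pixel's ray), 0 where there is no reading.
- camera_params(name): a dict with "vertical_fov" (degrees; the focal length in pixels is half the picture's height over the tangent of half this angle, whatever the lens; pixels are square), "cx", "cy" (the principal point, pixels), "rvec" (rotation vector, rad) and "tvec" (3), from world to camera coordinates, as OpenCV has them. Camera axes: x right, y down, z forward; pixel columns grow to the right and rows downward; lengths in m; the calibration is good to about 2 mm. A picture is of the moment at which its call begins. camera_params takes no time and is no camera call.
- robot.finish_job(): hands the job in; it is judged then, once.
The state is a dict: "t": time; "q": joint angles; "qd": joint speeds; "tau": joint torques, N m; "eef_pos": TCP position; "eef_rot": TCP orientation; "force": force on the tool from outside, world axes, zero at the start; "wrist_torque": the same for the moment, N m; "width": opening from 0.0 (shut) to 1.0 (fully open); "grip_force": force on a finger pad.
Only numpy, scipy, OpenCV 4.12 (cv2) and the standard library are available. Lean on these libraries where they do the work, as an engineer would, in place of code of your own. Each camera call takes 0.05 s, during which the arm holds its last target. There are 200 camera calls.

TASK

Close the whetstone machine's hub: take the blue spindle cap from the steel tray by pinching its two orange tabs together, feel it into the mouth of the hub in the middle of the stone, and press it gently down on its rubber seal (never more than 20 N) while you let the tabs spring out, so that both catch under the hub's rim. Leave the cap latched, level and let go, and leave the knife, the dressing block and the spanner where they lie.

Things in the scene. Friction and masses are not known exactly. Their poses are not given: they have to be found in the camera images.
- cap: loose round blue dust cap with two orange tabs on its +x and -x sides, about 0.1 kg, right way up in the tray. Origin: centre of the plug's underside, z up. Black plug: radius 21.5 mm at z 0, tapering to 24.5 mm from z 6 to 12 mm. Blue plate: radius 33 mm, z 12 to 16 mm. At z 2 to 5 mm the tabs' latch tongues, 12 mm wide, stick out of the plug to |x| 28 mm free, 24 mm pinched fully
- cap_plate (a point): centre of the top face of the cap's plate, 16 mm above the cap's origin, same axes. On it stand the tabs' two upright finger lugs, 20 mm wide (along y), 6 mm thick, 18 mm high, outer faces at |x| 18 mm free, 14 mm pinched fully. Outside the lugs the plate is bare to its 33 mm edge: fingertips that straddle the lugs can bear down on it, also while the fingers part
- seal (a joint): how far (m) the black sponge-rubber seal ring, radius 27 to 31 mm, under the cap's plate is squeezed. Free (0) its face is 7 mm above the cap's origin. It begins to give at 2 N, then 2 N per mm: the tongues get below the hub's rim from 0.0015 (5 N); solid at 0.0035 (9 N). Latched, it stays squeezed at about 0.0015, holding the tongues up against the rim
- tab_a (a joint): inward travel (m) of the tab on the cap's +x side: 0 = sprung right out, 0.004 = pinched fully. Its spring pushes out with 3 N at 0 and 6.2 N at 0.004; both tabs must be pinched fully for the tongues to pass the hub's rim
- tab_b (a joint): the same for the tab on the cap's -x side
- grinder: fixed green wet whetstone machine, 380 x 260 mm. Origin on the bench under the centre of its grey basin (254 mm across, rim 112 mm up); x points to the motor hump, 135 to 240 mm from the origin, its top 148 mm up. A steel tool rest bar at y = -119 mm, its top 150 mm up. In the basin lies the 200 mm stone with the hub
- spindle_mark (a point): fixed point of the machine on the hub's nominal axis at its mouth's nominal height, 139 mm above the bench. The spindle is clamped in slots along the machine's x to tension its belt, and the stone wears: the true hub axis is up to 6 mm from here either way along the machine's x (exact in y), its mouth up to 5 mm higher or lower. It stands level: find it by touch
- basin (a point): centre of the basin's rim, on the machine's origin axis 112 mm above the bench. About the hub: an aluminium collar, 74 mm across, 22 mm above the stone; flat-topped rim turned inwards, 3.5 mm thick, leaving a round mouth 51.2 mm across; under it the bore is 62 mm wide all round (the cap fits at any turn), the nut 15 mm down. If the cap rises while the tabs go out, the tongues jam in the mouth
- tray: fixed shallow steel tray, 240 (x) x 200 (y) mm, walls 14 mm high, floor 3 mm thick; origin under its centre
- spanner: loose flat steel pin spanner, 160 mm long, 12 mm high, in the tray at its +x side, lying along y; origin on its underside near the middle; a bystander
- dresser: loose dark grey dressing block, 85 x 32 x 22 mm, on the bench; origin under its centre; a bystander
- knife: loose kitchen knife, 225 mm long, 17 mm high, on the bench, handle to its -x; origin on its underside near the bolster; a bystander
Things that resemble listed ones, but are neither listed nor needed, are in the scene too. Of the things shaped like the cap, the blue one is meant.

How it is judged:
By the outcome, as a careful person would: the job done as asked, in the order asked, and still so for the second after the job is handed in, with the robot touching nothing.
It also fails if it takes over 72 s, if anything falls off the work surface, if the arm or the gripper's body presses on something with over 40 N, if the wrist force passes 120 N, or if a joint passes its speed limit or range.

## Working session

There is one attempt and no reset: what is moved stays moved. The work goes in short steps, Python scripts to look and compute and a tool call to move; the robot and the scene stay as the last step left them, time stands still between calls to the robot, and variables do not carry over. Pictures are saved under pics/ and viewed, at most 10 in all, crops included, and the job is handed in when it is done.

Besides the shell and the picture viewer there is one more tool, called after "Request:" as name(argument=value, ...), one argument or row to a line, values as JSON. drive_tool: Moves the arm, as the interface text tells. Its arguments: {"type":"object","properties":{"increments":{"type":"array","items":{"type":"array","items":{"type":"number"}}},"grip_force":{"type":"number"}},"required":["increments"]}

```bash
ls; mkdir -p pics
cat > h.py <<'E'
import numpy as np, cv2
from plant import robot, snapshot, camera_params
def cam(n):
    p=camera_params(n); f=210/np.tan(np.radians(p['vertical_fov'])/2)
    R=cv2.Rodrigues(np.array(p['rvec'],float))[0]; return f,p['cx'],p['cy'],R,np.array(p['tvec'],float).ravel(),p
def onplane(n,u,v,z):
    f,cx,cy,R,t,_=cam(n); d=R.T@np.array([(u-cx)/f,(v-cy)/f,1]); c=-R.T@t
    return c+d*(z-c[2])/d[2]
def cloud(n,depth):
    f,cx,cy,R,t,_=cam(n); v,u=np.mgrid[:420,:560]
    P=np.stack([(u-cx)/f*depth,(v-cy)/f*depth,depth],-1)
    return (P-t)@R
E
python3 - <<'E'
from h import *
for n in ['scene','top']:
    im,d=snapshot(n); cv2.imwrite(f'pics/{n}.png',im[:,:,::-1]); np.savez(f'{n}.npz',im=im,d=d)
    print(camera_params(n))
print(robot.state())
E
```

```text
pics
{'vertical_fov': 48.491388238400745, 'cx': 273.45740796459944, 'cy': 211.0363195620353, 'rvec': array([ 2.11919781,  1.10805422, -0.49417713]), 'tvec': array([-0.33899657, -0.13043659,  1.42272278])}
{'vertical_fov': 49.33490136922547, 'cx': 281.25412312875085, 'cy': 210.80042107318224, 'rvec': array([ 2.17848333, -2.13898937,  0.16957716]), 'tvec': array([0.07174222, 0.47078202, 1.04543481])}
{'t': 0.1, 'q': array([-1.18545887,  0.41789575, -0.01029125,  1.61409988,  0.00471759,
        1.11073413, -0.05300823]), 'qd': array([ 0.00158091, -0.00377594, -0.00079259, -0.0011848 , -0.00022917,
        0.00118511,  0.00043436]), 'tau': array([ 1.96175519e-03, -8.52576685e+01,  6.40766211e-01, -4.26687849e+01,
       -4.87798930e-02,  1.64161931e-02,  5.76712659e-05]), 'eef_pos': array([0.25862543, 0.56860126, 0.20490541]), 'eef_rot': array([ 2.11803839e-01,  9.77312040e-01, -5.53273134e-04, -6.50965271e-05]), 'force': array([-0.71107693,  0.01386933, -0.1052582 ]), 'wrist_torque': array([ 0.00631985, -0.01279405,  0.01461512]), 'grip_force': 0.0, 'width': 1.0029771660452143}
```

View pics/top.png

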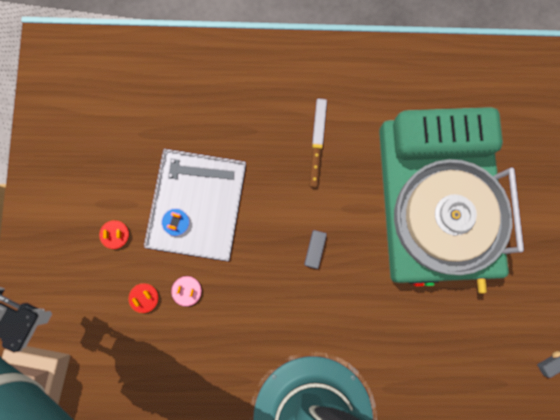

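View pics/scene.png

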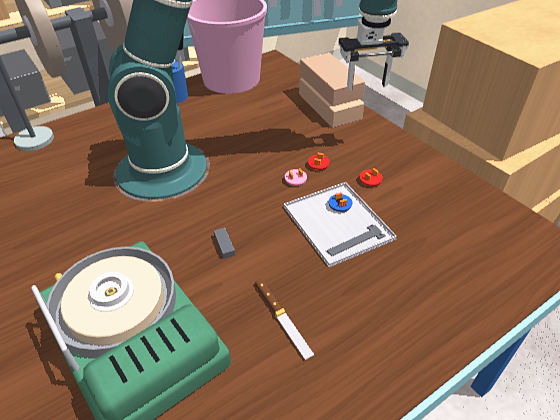

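The top view shows the blue cap in the tray at about (176,222), with its lugs up and down the picture and slightly tilted. The hub is at about (456,214), with the hump towards the top of the picture (+x) and the rest bar at the right. The scene view agrees with this.

```bash
python3 - <<'E'
from h import *
z=np.load('top.npz'); im,d=z['im'],z['d']; hsv=cv2.cvtColor(im,cv2.COLOR_RGB2HSV); P=cloud('top',d)
def on(n,pts,zz): return np.array([onplane(n,u,v,zz)[:2] for u,v in pts])
def fit(n,m,zz):
    c,_=cv2.findContours(m.astype(np.uint8),cv2.RETR_EXTERNAL,cv2.CHAIN_APPROX_NONE); c=max(c,key=cv2.contourArea)[:,0]+0.0
    return on(n,c,zz)
def circ(w):
    A=np.c_[2*w,np.ones(len(w))]; s=np.linalg.lstsq(A,(w**2).sum(1),rcond=None)[0]; return s[:2],np.sqrt(s[2]+s[0]**2+s[1]**2)
for n in ['top','scene']:
    zz=np.load(n+'.npz'); I,D=zz['im'],zz['d']; h=cv2.cvtColor(I,cv2.COLOR_RGB2HSV); Q=cloud(n,D)
    x0=on('top',[(176,222)],.019)[0]
    near=np.hypot(Q[...,0]-x0[0],Q[...,1]-x0[1])<.05
    b=(h[...,0]>100)&(h[...,0]<125)&(h[...,1]>120)&near
    o=(h[...,0]<22)&(h[...,1]>150)&(h[...,2]>120)&near
    bo=cv2.morphologyEx((b|o).astype(np.uint8),cv2.MORPH_CLOSE,np.ones((5,5)))
    w=fit(n,bo,.019); print(n,'cap',circ(w), cv2.minAreaRect((w*1000).astype(np.float32)), 'plate depth z',np.median(Q[b][:,2]))
    nn,lab,st,cen=cv2.connectedComponentsWithStats(o.astype(np.uint8))
    for i in range(1,nn): 
        if st[i,4]>5: print('  orange',st[i,4],cen[i],onplane(n,*cen[i],.037),np.median(Q[lab==i],0),cv2.minAreaRect((on(n,np.argwhere(lab==i)[:,::-1],.037)*1000).astype(np.float32)))
    # machine
    g=(h[...,0]>60)&(h[...,0]<90)&(h[...,1]>100)
    hx=onplane('top',456,214,.139); nearm=np.hypot(Q[...,0]-hx[0],Q[...,1]-hx[1])<.35
    top=g&nearm&(Q[...,2]>.138)&(Q[...,2]<.158); pts=(Q[top][:,:2]*1000).astype(np.float32)
    print('  hump',np.median(Q[top][:,2]),cv2.minAreaRect(pts))
    r=np.hypot(Q[...,0]-hx[0],Q[...,1]-hx[1])
    for lo,hi in [(0,.02),(.026,.034),(.045,.09),(.12,.127)]:
        s=(r>lo)&(r<hi); print('  ring',lo,hi,np.percentile(Q[s][:,2],[10,50,90]))
    rim=(r<.15)&(abs(Q[...,2]-.112)<.004)&~g&(r>.11); print('  basin',circ(Q[rim][:,:2]))
    col=(r<.05)&(Q[...,2]>np.percentile(Q[(r>.026)&(r<.034)][:,2],50)-.004); 
    print('  collar', circ(Q[col][:,:2]), cv2.minEnclosingCircle((Q[col][:,:2]*1000).astype(np.float32)),np.median(Q[col][:,2]))
    bar=(Q[...,2]>.143)&(Q[...,2]<.158)&~g&(r<.2)&(r>.1); 
    if bar.sum()>20: print('  bar',bar.sum(),cv2.fitLine(Q[bar][:,:2].astype(np.float32),cv2.DIST_HUBER,0,.01,.01).ravel())
E
python3 - <<'E'
import cv2
im=cv2.imread('pics/top.png')
a=cv2.resize(im[190:255,140:215],None,fx=6,fy=6,interpolation=2); b=cv2.resize(im[150:280,380:530],None,fx=3,fy=3,interpolation=2)
import numpy as np
o=np.zeros((390,900,3),np.uint8);o[:,:450]=a;o[:,450:]=b;cv2.imwrite('pics/crop.png',cv2.resize(o,(800,347)))
E
```

```text
top cap (array([0.43970293, 0.33074566]), np.float64(0.02986700253388837)) ((439.6172180175781, 330.84454345703125), (61.14516067504883, 59.3739013671875), 47.45265197753906) plate depth z 0.018236070185811144
  orange 18 [176.16666667 215.61111111] [0.45251817 0.32505988 0.037     ] [0.45382478 0.32719806 0.03305894] ((452.42242431640625, 325.57073974609375), (15.623834609985352, 5.881652355194092), 72.62906646728516)
  orange 22 [172.18181818 226.95454545] [0.42581536 0.33298538 0.037     ] [0.42563793 0.33337292 0.03511406] ((425.9320068359375, 332.9093933105469), (15.562957763671875, 6.570662975311279), 72.66423797607422)
  hump 0.14583797426169476 ((639.2521362304688, -284.810302734375), (94.00165557861328, 217.7699432373047), 3.2260501384735107)
  ring 0 0.02 [0.11583045 0.11872306 0.12466903]
  ring 0.026 0.034 [0.11625138 0.12972997 0.13788857]
  ring 0.045 0.09 [0.11230962 0.11453986 0.11682515]
  ring 0.12 0.127 [0.04664342 0.08141888 0.11231086]
  basin (array([ 0.45530024, -0.29834254]), np.float64(0.12387888716680735))
  collar (array([ 0.45749272, -0.29742511]), np.floa
[... 725 characters left out ...]
18.8883972167969), (18.46548080444336, 25.158798217773438), 49.25140380859375)
  hump 0.14574469333124712 ((644.5103759765625, -289.56640625), (98.45227813720703, 220.8994140625), 3.8520262241363525)
  ring 0 0.02 [0.11559027 0.11866744 0.13617065]
  ring 0.026 0.034 [0.11621114 0.12738663 0.13686368]
  ring 0.045 0.09 [0.11246561 0.11430509 0.11642892]
  ring 0.12 0.127 [0.07537334 0.09552963 0.11163614]
  basin (array([ 0.45671491, -0.30053129]), np.float64(0.123500737711114))
  collar (array([ 0.46034627, -0.3005547 ]), np.float64(0.03230759662160404)) ((458.5708923339844, -299.94659423828125), 38.545528411865234) 0.13559833457784357
  bar 901 [ 0.7809116  0.6246415  0.5571803 -0.3507538]
```

View pics/crop.png

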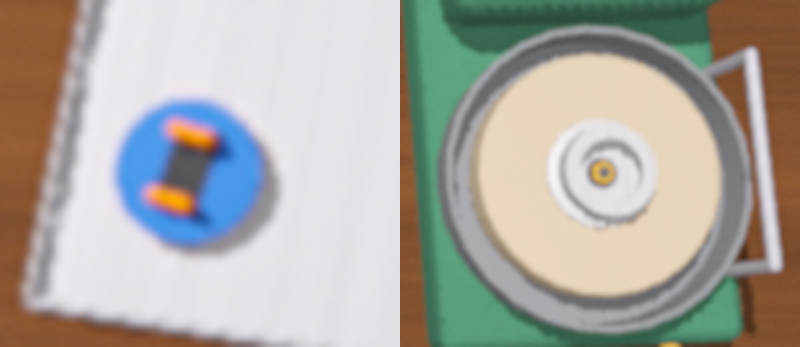

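The crop shows the lug line tilted about -17° from world x, and the collar is concentric with its brass nut. I'll move above the cap first.

```bash
cat >> h.py <<'E'
from scipy.spatial.transform import Rotation as Ro
def go(p,yaw=None):
    "tool-frame increment to world TCP p, tool y axis at world angle yaw (deg), pointing down"
    s=robot.state(); R=Ro.from_quat(s['eef_rot'])
    sh=R.inv().apply(np.array(p)-s['eef_pos']); rv=np.zeros(3)
    if yaw is not None:
        a=np.radians(yaw); y=np.array([np.cos(a),np.sin(a),0]); z=np.array([0,0,-1.]); x=np.cross(y,z)
        rv=(R.inv()*Ro.from_matrix(np.c_[x,y,z])).as_rotvec(degrees=True)
    print('turn',rv.round(2),'shift',sh.round(4))
E
python3 -c "
from h import *
go([.440,.330,.10],-17)"
```

```text
turn [-5.000e-02  5.000e-02  8.254e+01] shift [-0.2639 -0.142   0.1051]
```

Request:
drive_tool(
  increments=[
    [0, 0, 82.5, -0.264, -0.142, 0.06, -0.28],
    [0, 0, 82.5, -0.264, -0.142, 0.06, -0.28],
    [0, 0, 82.5, -0.264, -0.142, 0.06, -0.28],
    [0, 0, 82.5, -0.264, -0.142, 0.06, -0.28],
    [0, 0, 82.5, -0.264, -0.142, 0.06, -0.28],
    [0, 0, 82.5, -0.264, -0.142, 0.06, -0.28],
    [0, 0, 82.5, -0.264, -0.142, 0.06, -0.28],
    [0, 0, 82.5, -0.264, -0.142, 0.06, -0.28],
  ],
  grip_force=15,
)

```text
t: 0.9
eef_pos: [0.4413, 0.3281, 0.1449]
eef_rot: [0.73, 0.683, -0.001, 0.0]
force: [-0.5, 1.0, -1.1]
width: 0.642
grip_force: 0.0
```

```bash
python3 -c "
from h import *
go([.440,.330,.06],-17)"
```

```text
turn [-1.000e-02  7.000e-02  1.323e+01] shift [ 0.0019 -0.0014  0.0849]
```

Request:
drive_tool(
  increments=[
    [0, 0, 8, 0, 0, 0.04, -0.28],
    [0, 0, 13.3, 0, 0, 0.07, -0.28],
    [0, 0, 13.3, 0, 0, 0.07, -0.28],
    [0, 0, 13.3, 0, 0, 0.07, -0.28],
    [0, 0, 13.3, 0, 0, 0.07, -0.28],
  ],
)

```text
t: 1.4
eef_pos: [0.4409, 0.3309, 0.077]
eef_rot: [0.801, 0.599, 0.001, -0.0]
force: [-0.6, 0.1, 0.9]
width: 0.639
grip_force: 0.0
```

Run:
```python
from h import *
go([.440,.330,.022],-17)
s=robot.state();print(s['eef_pos'],s['force'])
o=[]
for n,(u,v) in [('top',(176,222)),('scene',(340,200))]:
    im,_=snapshot(n); o.append(cv2.resize(im[v-50:v+50,u-55:u+55,::-1],(396,360),interpolation=2))
cv2.imwrite('pics/a1.png',np.hstack(o))
```

```text
turn [ 0.05 -0.09  0.63] shift [-0.0012 -0.0007  0.055 ]
[0.44093646 0.33088733 0.07698097] [-0.61882445  0.10513997  0.94496978]
```

View pics/a1.png

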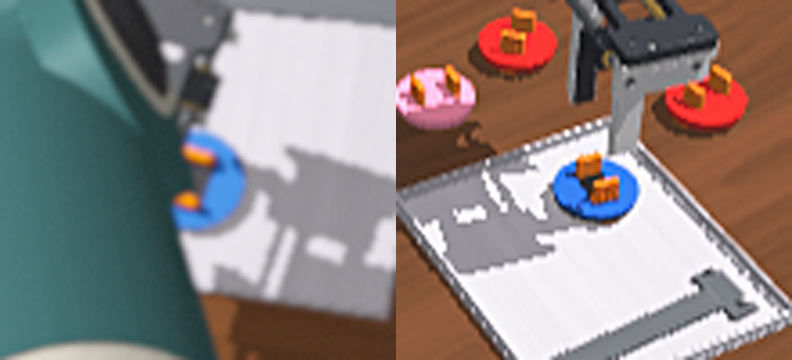

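The fingers straddle the lug line in both views, and the midpoint of their tips lies above the cap. I'll go down next.

Request:
drive_tool(
  increments=[
    [0, 0, 0.6, -0.001, -0.001, 0.03, -0.28],
    [0, 0, 0.6, -0.001, -0.001, 0.053, -0.28],
    [0, 0, 0.6, -0.001, -0.001, 0.055, -0.28],
    [0, 0, 0.6, -0.001, -0.001, 0.055, -0.28],
    [0, 0, 0.6, -0.001, -0.001, 0.055, -0.28],
  ],
)

```text
t: 2.0
eef_pos: [0.4396, 0.3302, 0.0218]
eef_rot: [0.804, 0.594, 0.001, -0.0]
force: [-0.2, -0.1, -0.0]
width: 0.638
grip_force: 0.0
```

Request:
drive_tool(
  increments=[
    [0, 0, 0, 0, 0, 0.001, -0.28],
    [0, 0, 0, 0, 0, 0.002, -0.28],
    [0, 0, 0, 0, 0, 0.002, -0.28],
  ],
)

```text
t: 2.3
eef_pos: [0.4394, 0.33, 0.0192]
eef_rot: [0.804, 0.594, 0.001, -0.0]
force: [-2.4, -1.2, 8.8]
width: 0.638
grip_force: 4.3
```

Request:
drive_tool(
  increments=[
    [0, 0, 0, 0, 0, -0.001, -0.28],
    [0, 0, 0, 0, 0, -0.001, 0],
    [0, 0, 0, 0, 0, -0.001, 1],
    [0, 0, 0, 0, 0, -0.001, 1],
    [0, 0, 0, 0, 0, -0.001, 1],
    [0, 0, 0, 0, 0, -0.001, 1],
    [0, 0, 0, 0, 0, -0.001, 1],
    [0, 0, 0, 0, 0, -0.001, 1],
  ],
  grip_force=15,
)

```text
t: 3.1
eef_pos: [0.439, 0.3296, 0.0195]
eef_rot: [0.804, 0.594, -0.0, 0.0]
force: [-1.6, -0.2, 4.0]
width: 0.294
grip_force: 15.0
```

Request:
drive_tool(
  increments=[
    [0, 0, 0, 0, 0, -0.02, 1],
    [0, 0, 0, 0, 0, -0.06, 1],
    [0, 0, 0, 0, 0, -0.11, 1],
    [0, 0, 0, 0, 0, -0.16, 1],
    [0, 0, 0, 0, 0, -0.2, 1],
    [0, 0, 0, 0, 0, -0.2, 1],
  ],
  grip_force=20,
)

```text
t: 3.7
eef_pos: [0.4408, 0.3311, 0.2245]
eef_rot: [0.804, 0.594, 0.004, -0.001]
force: [0.1, 0.2, -1.3]
width: 0.292
grip_force: 20.0
```

Run:
```python
from h import *
# refine hub: inner mouth & collar circles in 'top' and 'scene' by image contour at the mouth height
for n in ['top','scene']:
    z=np.load(n+'.npz'); im,d=z['im'],z['d']; Q=cloud(n,d)
    hsv=cv2.cvtColor(im,cv2.COLOR_RGB2HSV)
    r=np.hypot(Q[...,0]-.458,Q[...,1]+.299)
    white=((r<.06)&(hsv[...,1]<25)&(hsv[...,2]>120)).astype(np.uint8)
    c,_=cv2.findContours(white,cv2.RETR_EXTERNAL,cv2.CHAIN_APPROX_NONE); c=max(c,key=cv2.contourArea)
    for Z in (.137,.139):
        w=np.array([onplane(n,*p,Z)[:2]*1000 for p in c[:,0]],np.float32)
        print(n,Z,cv2.fitEllipse(w), cv2.minEnclosingCircle(w))
im,d=snapshot('scene'); im2,_=snapshot('top'); 
cv2.imwrite('pics/a2.png',np.hstack([im[40:300,250:500,::-1],im2[100:360,60:310,::-1]]))
s=robot.state(); print(s['eef_pos'],s['force'],s['width'],s['q'])
```

```text
top 0.137 ((454.8199157714844, -289.59283447265625), (85.54290008544922, 88.5406265258789), 20.435182571411133) ((454.9182434082031, -290.0684814453125), 45.1645622253418)
top 0.139 ((454.5422058105469, -288.783447265625), (85.36495208740234, 88.3564453125), 20.43515396118164) ((454.64031982421875, -289.2581481933594), 45.07057189941406)
scene 0.137 ((470.401611328125, -300.63238525390625), (86.06289672851562, 98.24884796142578), 86.27242279052734) ((469.769775390625, -299.30084228515625), 50.01368713378906)
scene 0.139 ((472.1418151855469, -300.72979736328125), (85.83294677734375, 97.98634338378906), 86.2724380493164) ((471.51165771484375, -299.4017028808594), 49.88007736206055)
[0.43894325 0.32994103 0.21967612] [-0.72334559  0.10402985 -1.87421191] 0.28984135598884536 [-1.03006023  0.28034861  0.39733648  1.8008562  -0.12195536  1.08327195
 -0.88776684]
```

View pics/a2.png

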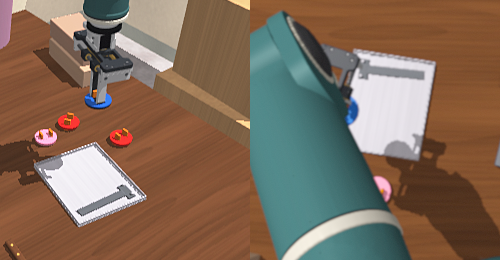

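The cap is held clear of the tray and hangs level, and nothing else has moved. Next is the carry to the hub.

```bash
python3 -c "
from h import *
go([.458,-.299,.19],3.6)"
```

```text
turn [  0.03  -0.06 -20.69] shift [-0.5956  0.203   0.0291]
```

Request:
drive_tool(
  increments=[
    [0, 0, -2, -0.03, 0.01, 0, 1],
    [0, 0, -4, -0.07, 0.024, 0, 1],
    [0, 0, -6, -0.115, 0.039, 0, 1],
    [0, 0, -8, -0.16, 0.055, 0, 1],
    [0, 0, -10, -0.205, 0.07, 0, 1],
    [0, 0, -10, -0.25, 0.085, 0, 1],
    [0, 0, -10, -0.295, 0.1, 0, 1],
    [0, 0, -10, -0.34, 0.116, 0, 1],
  ],
)

```text
t: 4.6
eef_pos: [0.4487, -0.0311, 0.2182]
eef_rot: [0.749, 0.662, -0.001, -0.0]
force: [1.9, -0.4, -1.2]
width: 0.289
grip_force: 20.0
```

```bash
python3 -c "
from h import *
go([.458,-.299,.19],3.6)"
```

```text
turn [ -0.11   0.02 -10.69] shift [-0.2647  0.0423  0.0283]
```

Request:
drive_tool(
  increments=[
    [0, 0, -4, -0.045, 0.007, 0, 1],
    [0, 0, -8, -0.09, 0.014, 0, 1],
    [0, 0, -10.6, -0.135, 0.021, 0, 1],
    [0, 0, -10.6, -0.18, 0.028, 0, 1],
    [0, 0, -10.6, -0.225, 0.035, 0.01, 1],
    [0, 0, -10.6, -0.255, 0.039, 0.02, 1],
    [0, 0, -10.6, -0.265, 0.041, 0.029, 1],
    [0, 0, -10.6, -0.265, 0.041, 0.029, 1],
  ],
)

```text
t: 5.4
eef_pos: [0.456, -0.2985, 0.1879]
eef_rot: [0.686, 0.727, -0.002, -0.002]
force: [-0.3, 0.7, -0.1]
width: 0.289
grip_force: 20.0
```

Request:
drive_tool(
  increments=[
    [0, 0, 0, 0, 0, 0, 1],
    [0, 0, 0, 0, 0, 0, 1],
  ],
)

```text
t: 5.6
eef_pos: [0.4579, -0.2964, 0.1904]
eef_rot: [0.685, 0.729, 0.0, -0.0]
force: [-0.0, 0.0, -1.1]
width: 0.286
grip_force: 20.0
```

Run:
```python
from h import *
s=robot.state(); print(s['eef_pos'],s['force'],s['wrist_torque'],s['width'])
go([.458,-.299,.165],3.6)
im,d=snapshot('scene'); im2,d2=snapshot('top'); np.savez('hub.npz',im=im,d=d,im2=im2,d2=d2)
cv2.imwrite('pics/a3.png',np.hstack([cv2.resize(im[220:350,30:180,::-1],None,fx=2.6,fy=2.6,interpolation=2),cv2.resize(im2[150:280,380:530,::-1],None,fx=2.6,fy=2.6,interpolation=2)]))
```

```text
[ 0.4578974  -0.29643443  0.19038115] [-0.0481105   0.02275978 -1.13847586] [-0.0706573   0.05930074 -0.01088039] 0.2860858836036056
turn [-0.02 -0.02 -0.05] shift [-0.0026 -0.      0.0254]
```

View pics/a3.png

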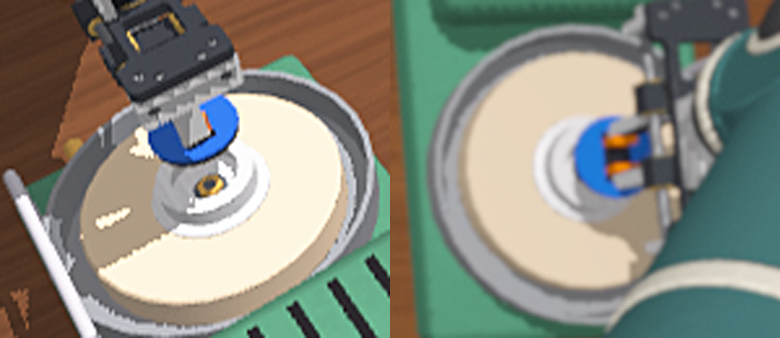

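The scene view shows the cap hovering over the hub, with the brass nut still visible below it. The top view shows the blue plate partly hidden by the arm. I'll measure the offset of the cap from the tool, and the hub, with the same circle fit.

Run:
```python
from h import *
from scipy.optimize import least_squares
z=np.load('hub.npz'); s=robot.state()['eef_pos']
def fitr(w,r,c0):
    f=lambda c:np.hypot(w[:,0]-c[0],w[:,1]-c[1])-r
    o=least_squares(f,c0,loss='soft_l1',f_scale=.0007); return o.x.round(4),np.median(abs(o.fun)).round(4),len(w)
for n,a,b in [('scene','im','d'),('top','im2','d2')]:
    im,d=z[a],z[b]; h=cv2.cvtColor(im,cv2.COLOR_RGB2HSV); Q=cloud(n,d)
    r=np.linalg.norm(Q-(s-[0,0,.002]),axis=-1)
    m=((h[...,0]>100)&(h[...,0]<125)&(h[...,1]>120)&(r<.05))
    # edge pixels of blue whose outside neighbour is far lower (depth jump)
    zmax=cv2.dilate(Q[...,2].astype(np.float32),np.ones((3,3)));
    zmin=cv2.erode(Q[...,2].astype(np.float32),np.ones((3,3)))
    e=m&(Q[...,2]-zmin>.015)&(zmax-Q[...,2]<.006)
    for Z in (s[2],s[2]-.004):
        w=np.array([onplane(n,u,v,Z)[:2] for v,u in np.argwhere(e)])
        print(n,'cap',round(Z,3),fitr(w,.0325,s[:2]),'zmed',np.median(Q[m][:,2]))
for n in ['top','scene']:
    g=np.load(n+'.npz'); Q=cloud(n,g['d']); r=np.hypot(Q[...,0]-.458,Q[...,1]+.299)
    zmin=cv2.erode(Q[...,2].astype(np.float32),np.ones((3,3)))
    tp=(r<.05)&(Q[...,2]>.131); e=tp&(Q[...,2]-zmin>.006)
    for nm,sel,R in [('outer',e&(r>.032),.0365),('inner',e&(r<.032),.0262)]:
        w=np.array([onplane(n,u,v,.1375)[:2] for v,u in np.argwhere(sel)])
        if len(w)>5: print(n,nm,fitr(w,R,[.458,-.299]),'z',np.median(Q[sel][:,2]))
```

```text
scene cap 0.191 (array([ 0.462 , -0.2954]), np.float64(0.0009), 23) zmed 0.18871348043579628
scene cap 0.187 (array([ 0.4583, -0.295 ]), np.float64(0.0008), 23) zmed 0.18871348043579628
top cap 0.191 (array([ 0.458, -0.292]), np.float64(0.0005), 39) zmed 0.18925671080989404
top cap 0.187 (array([ 0.4585, -0.2936]), np.float64(0.0005), 39) zmed 0.18925671080989404
top outer (array([ 0.4574, -0.2972]), np.float64(0.0008), 135) z 0.1359260313377793
top inner (array([ 0.4575, -0.2976]), np.float64(0.0006), 101) z 0.13680975310580937
scene outer (array([ 0.4613, -0.3005]), np.float64(0.0008), 112) z 0.13575720649447706
scene inner (array([ 0.4607, -0.3003]), np.float64(0.0008), 99) z 0.13599477772137628
```

Request:
drive_tool(
  increments=[
    [0, 0, 0, -0.005, 0, 0.01, 1],
    [0, 0, 0, -0.005, 0, 0.02, 1],
    [0, 0, 0, -0.005, 0, 0.028, 1],
    [0, 0, 0, -0.005, 0, 0.03, 1],
    [0, 0, 0, -0.005, 0, 0.03, 1],
    [0, 0, 0, -0.005, 0, 0.03, 1],
  ],
)

```text
t: 6.3
eef_pos: [0.4581, -0.3025, 0.1607]
eef_rot: [0.685, 0.728, -0.0, 0.0]
force: [0.1, 0.7, -1.1]
width: 0.29
grip_force: 20.0
```

Request:
drive_tool(
  increments=[
    [0, 0, 0, 0, 0, 0.001, 1],
    [0, 0, 0, 0, 0, 0.002, 1],
    [0, 0, 0, 0, 0, 0.003, 1],
    [0, 0, 0, 0, 0, 0.003, 1],
  ],
)

```text
t: 6.7
eef_pos: [0.4581, -0.3024, 0.1574]
eef_rot: [0.685, 0.728, -0.0, 0.0]
force: [0.0, 0.2, -1.6]
width: 0.291
grip_force: 20.0
```

Request:
drive_tool(
  increments=[
    [0, 0, 0, 0.001, 0, 0.001, 1],
    [0, 0, 0, 0.001, 0, 0.002, 1],
    [0, 0, 0, 0.001, 0, 0.002, 1],
  ],
)

```text
t: 7.0
eef_pos: [0.4579, -0.3013, 0.1554]
eef_rot: [0.685, 0.728, -0.0, -0.0]
force: [0.5, 0.1, -1.1]
width: 0.29
grip_force: 20.0
```

Request:
drive_tool(
  increments=[
    [0, 0, 0, 0, 0, 0.001, 1],
    [0, 0, 0, 0, 0, 0.0015, 1],
    [0, 0, 0, 0, 0, 0.0015, 1],
  ],
)

```text
t: 7.3
eef_pos: [0.458, -0.3014, 0.1539]
eef_rot: [0.685, 0.728, -0.0, -0.0]
force: [0.2, 0.2, -1.8]
width: 0.288
grip_force: 20.0
```

Request:
drive_tool(
  increments=[
    [0, 0, 0, 0, 0, 0.001, 1],
    [0, 0, 0, 0, 0, 0.0015, 1],
    [0, 0, 0, 0, 0, 0.0015, 1],
  ],
)

```text
t: 7.6
eef_pos: [0.458, -0.3014, 0.1524]
eef_rot: [0.685, 0.728, -0.0, -0.0]
force: [-0.1, -0.6, -0.4]
width: 0.291
grip_force: 20.0
```

Request:
drive_tool(
  increments=[
    [0, 0, 0, 0, 0, 0.001, 1],
    [0, 0, 0, 0, 0, 0.001, 1],
  ],
)

```text
t: 7.8
eef_pos: [0.4579, -0.3014, 0.1514]
eef_rot: [0.685, 0.728, -0.0, -0.0]
force: [-0.5, -0.1, -1.0]
width: 0.287
grip_force: 20.0
```

Request:
drive_tool(
  increments=[
    [0, 0, 0, 0, 0, 0.001, 1],
    [0, 0, 0, 0, 0, 0.001, 1],
  ],
)

```text
t: 8.0
eef_pos: [0.4579, -0.3014, 0.1504]
eef_rot: [0.685, 0.728, -0.0, -0.0]
force: [0.3, -0.5, -1.6]
width: 0.292
grip_force: 20.0
```

Request:
drive_tool(
  increments=[
    [0, 0, 0, 0, 0, 0.001, 1],
    [0, 0, 0, 0, 0, 0.001, 1],
  ],
)

```text
t: 8.2
eef_pos: [0.4579, -0.3014, 0.1494]
eef_rot: [0.685, 0.728, -0.0, -0.0]
force: [0.3, 0.9, -0.4]
width: 0.29
grip_force: 20.0
```

Request:
drive_tool(
  increments=[
    [0, 0, 0, 0, 0, 0.001, 1],
    [0, 0, 0, 0, 0, 0.001, 1],
  ],
)

```text
t: 8.4
eef_pos: [0.4579, -0.3014, 0.1484]
eef_rot: [0.685, 0.728, -0.0, -0.0]
force: [0.3, -0.0, -1.5]
width: 0.288
grip_force: 20.0
```

Request:
drive_tool(
  increments=[
    [0, 0, 0, 0, 0, 0.001, 1],
    [0, 0, 0, 0, 0, 0.001, 1],
  ],
)

```text
t: 8.6
eef_pos: [0.458, -0.3014, 0.1474]
eef_rot: [0.685, 0.728, -0.0, 0.0]
force: [0.6, -0.4, -0.5]
width: 0.288
grip_force: 20.0
```

Request:
drive_tool(
  increments=[
    [0, 0, 0, 0, 0, 0.0005, 1],
    [0, 0, 0, 0, 0, 0.0005, 1],
  ],
)

```text
t: 8.8
eef_pos: [0.458, -0.3014, 0.1469]
eef_rot: [0.685, 0.728, -0.0, 0.0]
force: [-0.5, 0.7, 0.5]
width: 0.286
grip_force: 20.0
```

Request:
drive_tool(
  increments=[
    [0, 0, 0, 0, 0, 0.0005, 1],
    [0, 0, 0, 0, 0, 0.0005, 1],
  ],
)

```text
t: 9.0
eef_pos: [0.458, -0.3015, 0.1466]
eef_rot: [0.685, 0.728, -0.0, 0.0]
force: [-0.8, 0.2, 1.5]
width: 0.29
grip_force: 20.0
```

Request:
drive_tool(
  increments=[
    [0, 0, 0, 0, 0, 0.0005, 1],
    [0, 0, 0, 0, 0, 0.0005, 1],
  ],
)

```text
t: 9.2
eef_pos: [0.458, -0.3015, 0.1461]
eef_rot: [0.685, 0.728, -0.0, 0.0]
force: [-0.9, 0.8, 2.6]
width: 0.291
grip_force: 20.0
```

Request:
drive_tool(
  increments=[
    [0, 0, 0, 0, 0, 0.0005, 1],
    [0, 0, 0, 0, 0, 0.0005, 1],
  ],
)

```text
t: 9.4
eef_pos: [0.458, -0.3015, 0.1456]
eef_rot: [0.685, 0.728, -0.0, 0.0]
force: [-0.7, 0.4, 2.7]
width: 0.286
grip_force: 20.0
```

Request:
drive_tool(
  increments=[
    [0, 0, 0, 0, 0, 0.0005, 1],
    [0, 0, 0, 0, 0, 0.0005, 1],
  ],
)

```text
t: 9.6
eef_pos: [0.458, -0.3015, 0.145]
eef_rot: [0.685, 0.728, -0.0, 0.0]
force: [-1.0, 0.2, 5.1]
width: 0.291
grip_force: 20.0
```

Request:
drive_tool(
  increments=[
    [0, 0, 0, 0, 0, 0.0005, 1],
    [0, 0, 0, 0, 0, 0.0005, 1],
  ],
)

```text
t: 9.8
eef_pos: [0.458, -0.3015, 0.1445]
eef_rot: [0.685, 0.728, -0.0, 0.0]
force: [-1.5, 0.1, 6.0]
width: 0.289
grip_force: 20.0
```

Request:
drive_tool(
  increments=[
    [0, 0, 0, 0, 0, 0.0005, 1],
    [0, 0, 0, 0, 0, 0.0005, 1],
  ],
)

```text
t: 10.0
eef_pos: [0.4581, -0.3015, 0.1441]
eef_rot: [0.685, 0.728, 0.0, 0.0]
force: [-0.7, 0.9, 5.8]
width: 0.291
grip_force: 20.0
```

Request:
drive_tool(
  increments=[
    [0, 0, 0, 0, 0, 0.0005, 1],
    [0, 0, 0, 0, 0, 0.0005, 1],
  ],
)

```text
t: 10.2
eef_pos: [0.4581, -0.3015, 0.1436]
eef_rot: [0.685, 0.728, 0.0, 0.0]
force: [-1.7, 1.7, 8.0]
width: 0.288
grip_force: 20.0
```

Request:
drive_tool(
  increments=[
    [0, 0, 0, 0, 0, 0.0004, 1],
    [0, 0, 0, 0, 0, 0.0004, 1],
  ],
)

```text
t: 10.4
eef_pos: [0.458, -0.3015, 0.1433]
eef_rot: [0.685, 0.728, 0.0, 0.0]
force: [-1.8, 1.0, 7.7]
width: 0.292
grip_force: 20.0
```

Request:
drive_tool(
  increments=[
    [0, 0, 0, 0, 0, 0.0003, 0.4],
    [0, 0, 0, 0, 0, 0.0003, 0.36],
    [0, 0, 0, 0, 0, 0.0003, 0.34],
    [0, 0, 0, 0, 0, 0.0003, 0.34],
  ],
)

```text
t: 10.8
eef_pos: [0.4584, -0.3015, 0.1431]
eef_rot: [0.685, 0.728, 0.0, 0.0]
force: [-0.1, 0.9, 7.3]
width: 0.333
grip_force: 5.5
```

Request:
drive_tool(
  increments=[
    [0, 0, 0, 0, 0, 0, 0.3],
    [0, 0, 0, 0, 0, 0, 0.28],
    [0, 0, 0, 0, 0, 0, 0.26],
    [0, 0, 0, 0, 0, 0, 0.24],
    [0, 0, 0, 0, 0, 0, 0.24],
  ],
)

```text
t: 11.3
eef_pos: [0.4581, -0.3015, 0.143]
eef_rot: [0.685, 0.728, 0.0, 0.0]
force: [-1.1, 1.6, 8.0]
width: 0.383
grip_force: 4.7
```

Request:
drive_tool(
  increments=[
    [0, 0, 0, 0, 0, 0, 0.2],
    [0, 0, 0, 0, 0, 0, 0.15],
    [0, 0, 0, 0, 0, 0, 0.1],
    [0, 0, 0, 0, 0, 0, 0.1],
    [0, 0, 0, 0, 0, 0, 0.1],
  ],
)

```text
t: 11.8
eef_pos: [0.4585, -0.3017, 0.1432]
eef_rot: [0.685, 0.728, 0.0, 0.001]
force: [1.3, 0.3, 7.0]
width: 0.451
grip_force: 3.8
```

Request:
drive_tool(
  increments=[
    [0, 0, 0, 0, 0, -0.001, 0.1],
    [0, 0, 0, 0, 0, -0.001, 0.1],
  ],
)

```text
t: 12.0
eef_pos: [0.4585, -0.3016, 0.1442]
eef_rot: [0.685, 0.728, 0.0, 0.001]
force: [1.1, -0.2, 6.5]
width: 0.451
grip_force: 2.8
```

Request:
drive_tool(
  increments=[
    [0, 0, 0, 0, 0, -0.001, 0.1],
    [0, 0, 0, 0, 0, -0.001, 0.1],
    [0, 0, 0, 0, 0, -0.002, 0],
    [0, 0, 0, 0, 0, -0.003, -0.1],
    [0, 0, 0, 0, 0, -0.003, -0.2],
  ],
)

```text
t: 12.5
eef_pos: [0.4579, -0.3013, 0.1467]
eef_rot: [0.685, 0.728, -0.0, -0.0]
force: [-0.1, -1.3, 0.0]
width: 0.583
grip_force: 0.0
```

Force is gone. I'll go up 120 mm and then look.

Request:
drive_tool(
  increments=[
    [0, 0, 0, 0, 0, -0.005, -0.28],
    [0, 0, 0, 0, 0, -0.015, -0.28],
    [0, 0, 0, 0, 0, -0.04, -0.28],
    [0, 0, 0, 0, 0, -0.08, -0.28],
    [0, 0, 0, 0, 0, -0.12, -0.28],
    [0, 0, 0, -0.02, -0.04, -0.15, -0.28],
    [0, 0, 0, -0.02, -0.08, -0.15, -0.28],
    [0, 0, 0, -0.02, -0.08, -0.15, -0.28],
  ],
)

```text
t: 13.3
eef_pos: [0.375, -0.3284, 0.2987]
eef_rot: [0.687, 0.726, 0.001, 0.001]
force: [0.6, -0.5, -0.8]
width: 0.642
grip_force: 0.0
```

Run:
```python
from h import *
o=[]
for n,(u,v) in [('scene',(105,285)),('top',(456,214))]:
    im,d=snapshot(n); np.savez('f'+n,im=im,d=d); Q=cloud(n,d); h=cv2.cvtColor(im,cv2.COLOR_RGB2HSV)
    m=(h[...,0]>100)&(h[...,0]<125)&(h[...,1]>120)&(np.hypot(Q[...,0]-.458,Q[...,1]+.3)<.045)&(Q[...,2]<.17)
    if m.sum()>20:
        A=np.c_[Q[m][:,:2]-[.458,-.3],np.ones(m.sum())]
        for _ in range(3):
            k=np.linalg.lstsq(A,Q[m][:,2],rcond=None)[0]
        print(n,m.sum(),'slopes deg',np.degrees(k[:2]).round(2),'z',k[2],'centre',Q[m].mean(0))
    o.append(cv2.resize(im[v-55:v+55,u-60:u+60,::-1],None,fx=3.2,fy=3.2,interpolation=2))
cv2.imwrite('pics/a4.png',np.hstack(o)); print(robot.state()['eef_pos'])
```

```text
scene 484 slopes deg [ 0.08 -0.33] z 0.14370104115014518 centre [ 0.46289711 -0.30062373  0.14371141]
top 442 slopes deg [-0.43  0.23] z 0.14405586058237127 centre [ 0.45501648 -0.29509062  0.14409777]
[ 0.37899185 -0.32634072  0.2977774 ]
```

View pics/a4.png

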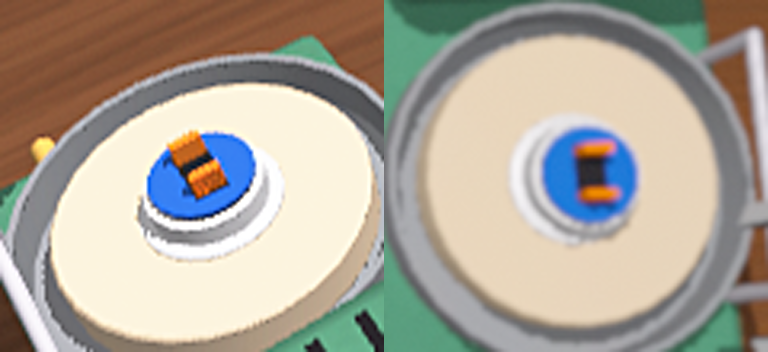

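Both views show the cap level on the hub with its lugs apart. I'll check lug spacing and centring against the collar in numbers.

Run:
```python
from h import *
for n in ['top','scene']:
    z=np.load(f'f{n}.npz'); Q=cloud(n,z['d']); h=cv2.cvtColor(z['im'],cv2.COLOR_RGB2HSV)
    near=(np.hypot(Q[...,0]-.458,Q[...,1]+.3)<.045)&(Q[...,2]>.138)&(Q[...,2]<.17)
    b=near&(h[...,0]>100)&(h[...,0]<125)&(h[...,1]>120); o=near&(h[...,0]<22)&(h[...,1]>150)
    m=cv2.morphologyEx((b|o).astype(np.uint8),cv2.MORPH_CLOSE,np.ones((5,5)))
    c=max(cv2.findContours(m,0,1)[0],key=cv2.contourArea)[:,0]
    w=np.array([onplane(n,*p,.145)[:2]*1000 for p in c],np.float32); print(n,'plate',cv2.minEnclosingCircle(w),cv2.fitEllipse(w)[:2])
    P=Q[b&(h[...,2]>0)]; print(' plate z pct',np.percentile(P[:,2],[5,25,50,75,95]).round(4))
    k,l,s,cn=cv2.connectedComponentsWithStats(o.astype(np.uint8))
    for i in range(1,k):
        if s[i,4]>6: print(' lug',s[i,4],onplane(n,*cn[i],.163)[:2].round(4))
```

```text
top plate ((456.076416015625, -296.4885559082031), 31.085325241088867) ((456.1159362792969, -296.4807434082031), (59.93905258178711, 60.570037841796875))
 plate z pct [0.1411 0.1429 0.144  0.1454 0.1469]
 lug 34 [ 0.4687 -0.2915]
 lug 40 [ 0.4414 -0.293 ]
scene plate ((458.67388916015625, -299.696044921875), 34.900936126708984) ((459.5155334472656, -300.0079040527344), (62.57640838623047, 66.19878387451172))
 plate z pct [0.1416 0.1429 0.1436 0.1445 0.1459]
 lug 80 [ 0.452  -0.3013]
 lug 93 [ 0.4807 -0.2997]
```

```bash
python3 -c "
from plant import robot
print(robot.finish_job())"
```

```text
the job is handed in; nothing more can be done
None
```

The job is handed in: the blue cap sits level on the hub with both tabs sprung out and the gripper clear. The plate height and tab spacing fit a latched cap, though I didn't pull-test it. The press read at most about 8 N. I saw no sign the bystanders were touched, but I didn't re-measure them at the end.

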